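# Carry a flower's width from the pattern card to the tile with spring dividers

### The arm

A 7-joint arm with a two-finger parallel gripper is mounted at the origin on the work surface. World frame = base frame: x ahead of the robot, y to its left, z up, the work surface at z = 0. Lengths are in m, angles in rad, forces in N, time in s.
With the tool pointing down it reaches from about 0.35 to 0.9 m from the base axis. Payload 8.1 kg.
Tool frame: the origin (TCP) lies at the very end of the fingers, on their centre line; the grasp point (between the pads) lies 19 mm behind it; z points along the fingers, y is the line along which they close (so a half turn about z gives the same grasp; the last joint's range is limited). The gripper opens to 92 mm and grips with 3 to 60 N. Pads are 19 mm wide; open, the fingers measure 130 mm over their backs; the gripper's body (75 mm by 190 mm) begins 47 mm behind the grasp point.
Start: joints at [-1.389, 0.434, 0.025, 1.573, -0.012, 1.134, -0.075], TCP at [0.176, 0.6, 0.227] pointing down, gripper open.
Joint ranges: [-2.62, 2.62], [-0.44, 2.09], [-1.27, 1.32], [0.08, 2.57], [-1.32, 4.46], [0.12, 2], [-2.74, 2.74]. Speed limits (rad/s): [2.22, 2.22, 3.01, 3.01, 3.14, 3.14, 3.14].

### API

Orientations are given as a 3x3 rotation matrix whose columns are the frame's x, y, z axes.
In Python, from cell import env gives the robot as it stands. The module is installed in compiled form; this text tells all that it offers.
- The arm moves only by the tool apply_moves, never from a script. Its argument "rows" is a list that holds one entry, the list of rows, each a list of 7 numbers: the gripper's target within -1 to 1 (shut at 1, half-way at 0, fully open at -1), then the shift along the world's x, y, z in mm, then the turn, a rotation vector about the world's x, y, z in rad. A call has 1 to 5 rows; each row is the pose to reach, as a shift and turn from the pose commanded when the call began; what a row does not reach only later rows make up. A row lasts 1/12 s, in which the tool goes at most 41.7 mm and 7.16 degrees, less where a joint would pass 70% of its speed; a pose out of reach is approached as far as the arm can. A call with a gripper value outside its range is refused whole. The fingers move at their own pace and stop on an object; "newtons" is the grip in N (left out, the last holds). Time passes only in rows, so rows that repeat a pose let the fingers close. It gives the time, the measured TCP pose, the force, the opening and the grip force at its end, in the units of the state.
- env.state(): the state, without advancing time (a new reading comes with each control period).
- env.read_camera(name): name is "scene" or "top" or "wrist"; returns a dict with "image" (400x640x3 uint8, blue, green, red), "vfov" (degrees; the focal length in pixels is half the picture's height over the tangent of half this angle, whatever the lens; pixels are square), "cx", "cy" (the principal point, pixels), "view" (4x4, takes a point from world to camera coordinates); the wrist camera has in their place "T_tool_cam" (4x4, takes a point from camera to tool coordinates, whose origin is the TCP and whose axes are the flange's). Camera axes: x right, y down, z forward; pixel columns grow to the right and rows downward; lengths in m; the calibration is good to about 2 mm. A picture is of the moment at which its call begins: read the wrist's pose just before it. There is no depth.
- env.hand_in(): hands the job in; it is judged then, once.
The state is a dict: "time_s": time; "joint_pos": joint angles; "joint_velocities": joint speeds; "joint_efforts": joint torques, N m; "position": TCP position; "tool_rot": TCP orientation; "force": force on the tool from outside, world axes, zero at the start; "moment": the same for the moment, N m; "opening": opening from 0.0 (shut) to 1.0 (fully open); "finger_force": force on a finger pad.
Only numpy, scipy, OpenCV 4.12 (cv2) and the standard library are available. Lean on these libraries where they do the work, as an engineer would, in place of code of your own. Each camera call takes 0.05 s, during which the arm holds its last target. There are 200 camera calls.

### The job

Pick up the spring dividers by their finger grips, squeeze them until the two points match the width between the two ticks on the pattern card's size line, and hold them steady for a couple of seconds with one point a few millimetres above each tick, right over the line. Keeping that squeeze, lift them well clear, carry the same width to the tile on the banding wheel and hold the points a few millimetres above its pencil line, equally far on either side of the cross, ready for me to mark; do not press on the card or tile, and leave the jars and the pot lid alone. Finish still holding the dividers there, steady and at that width.

Things in the scene. Friction and masses are not known exactly. Their poses are not given: they have to be found in the camera images.
- dividers: Spring dividers like large bent-tip tweezers, plain steel, 55 to 95 g, 208 mm long: a round spring bow (27 mm across) joins two strip legs that spread to two points. They lie level on the bow and the points. Origin midway between the finger grips, at the height of the points' ends; x runs to the points (70 mm ahead; rear end 138 mm behind), y to the left leg, z up.
- grip (a point): Midway between the two finger grips, 13 mm above the dividers' origin. The grips are ribbed plates 34 mm long and 14 mm high on the outside of the legs. Width over them: 48 mm free, otherwise 15 mm + 0.59 x point gap.
- leg_l (a joint): Angle by which the left leg is sprung inward from free (rad): 0 free, 0.16 closed; the right leg does alike. The point gap is 56 mm free and closes 1.7 mm per mm at the grips. It takes about 0.29 N at the grips per mm of gap below 56 mm (7 to 10 N for gaps of 32 to 22 mm). Let go, the legs spring open.
- tip_l (a point): Lower end of the left (+y) point of the dividers, a 2.4 mm thick steel needle end.
- tip_r (a point): Lower end of the right (-y) point of the dividers.
- mid (a point): On the dividers' middle line between the two points, level with their ends; the legs close evenly, so it stays midway.
- card: Pattern card, fixed: manila board 160 mm (its x) by 110 mm (its y), 2 mm thick, flat on the bench, with a pencilled five-petal flower on the far half and, across the near half, a straight pencilled size line along its y, 45 mm on the near (-x) side of its centre. Origin under its centre, z up.
- tick_a: Left (+y) tick: a pencil stroke 16 mm long that crosses the card's size line at right angles. Origin where it crosses, on the card's upper face; y along the size line. The ticks are 22 to 32 mm apart, different each time.
- tick_b: Right (-y) tick, as the left one.
- stand: Low banding wheel (decorator's turntable), its foot fixed to the bench; the aluminium wheel, 190 mm across and 55 mm high, turns stiffly on it and carries a square bisque tile 125 mm wide and 10 mm thick, whose upper face is 65 mm above the bench. Origin under the axis, on the bench.
- cross (a point): The pencilled cross at the middle of the tile's upper face. Its y runs along the long pencil line (110 mm), its x along the short cross stroke (18 mm), z up.
- pot_lid: Bisque pot lid with a round knob, 104 mm across, 48 mm high, loose on the bench. Origin under its centre.
- jar_a: Closed paint jar, 56 mm across, 68 mm high, loose. Origin under its centre.
- jar_b: Another paint jar of that size, on the other side.

How it is judged:
By the outcome, as a careful person would: the job done as asked, in the order asked, and still so for the second after the job is handed in, while the arm keeps its last pose, push and grip.
It also fails if it takes over 59 s, if anything falls off the work surface, if the arm or the gripper's body presses on something with over 40 N, if the wrist force passes 120 N, or if a joint passes its speed limit or range.

## Working session

There is one attempt and no reset: what is moved stays moved. The work goes in short steps, Python scripts to look and compute and a tool call to move; the robot and the scene stay as the last step left them, time stands still between calls to the robot, and variables do not carry over. Pictures are saved under pics/ and viewed, at most 10 in all, crops included, and the job is handed in when it is done.

Besides the shell and the picture viewer there is one more tool, called after ">>>" as name(argument=value, ...) on one line, values as JSON. apply_moves: Moves the arm, as the interface text tells. Its arguments: {"type":"object","properties":{"rows":{"type":"array"},"newtons":{"type":"number"}},"required":["rows"]}

```bash
mkdir -p pics
cat > h.py <<'E'
import numpy as np, cv2
from cell import env
def cam(name):
    s=env.state(); c=env.read_camera(name); im=c["image"]
    f=im.shape[0]/2/np.tan(np.radians(c["vfov"])/2)
    if "view" in c: W=np.linalg.inv(np.array(c["view"]))
    else:
        T=np.eye(4);T[:3,:3]=np.array(s["tool_rot"]);T[:3,3]=s["position"]; W=T@np.array(c["T_tool_cam"])
    return im,dict(f=f,cx=c["cx"],cy=c["cy"],W=W)
def ray(k,u,v,z):
    d=k["W"][:3,:3]@np.array([(u-k["cx"])/k["f"],(v-k["cy"])/k["f"],1]); o=k["W"][:3,3]
    return o+d*(z-o[2])/d[2]
def proj(k,p):
    q=np.linalg.inv(k["W"])@np.append(p,1); return k["f"]*q[0]/q[2]+k["cx"],k["f"]*q[1]/q[2]+k["cy"]
E
python3 - <<'E'
from h import *
import pickle
s=env.state();print(s["position"],s["tool_rot"],s["opening"],s["time_s"])
for n in ("top","scene"):
    im,k=cam(n); cv2.imwrite(f"pics/{n}0.png",im); pickle.dump(k,open(n+"0.pkl","wb")); print(n,k["f"],k["W"].round(3))
print(env.read_camera("wrist")["T_tool_cam"])
E
```

```text
[0.1755294  0.59930916 0.22595552] [[-9.59674547e-01  2.81113296e-01 -2.78481357e-04]
 [ 2.81113387e-01  9.59673339e-01 -1.53176618e-03]
 [-1.63348706e-04 -1.54828185e-03 -9.99998788e-01]] 1.0011561513155072 0.0
top 398.64266041468926 [[ 2.100e-02 -9.880e-01  1.550e-01  4.530e-01]
 [-1.000e+00 -2.200e-02  1.000e-03 -1.000e-02]
 [ 3.000e-03 -1.550e-01 -9.880e-01  1.078e+00]
 [ 0.000e+00  0.000e+00  0.000e+00  1.000e+00]]
scene 460.73849499372557 [[-0.028  0.661 -0.75   1.467]
 [ 1.     0.015 -0.024  0.007]
 [-0.004 -0.751 -0.661  0.82 ]
 [ 0.     0.     0.     1.   ]]
[[ 1.64527123e-04 -9.56611695e-01 -2.91365814e-01  7.94625107e-02]
 [ 9.99999955e-01  2.31004580e-04 -1.93758378e-04  5.35478003e-04]
 [ 2.52658368e-04 -2.91365769e-01  9.56611690e-01 -1.57512192e-01]
 [ 0.00000000e+00  0.00000000e+00  0.00000000e+00  1.00000000e+00]]
```

View pics/top0.png

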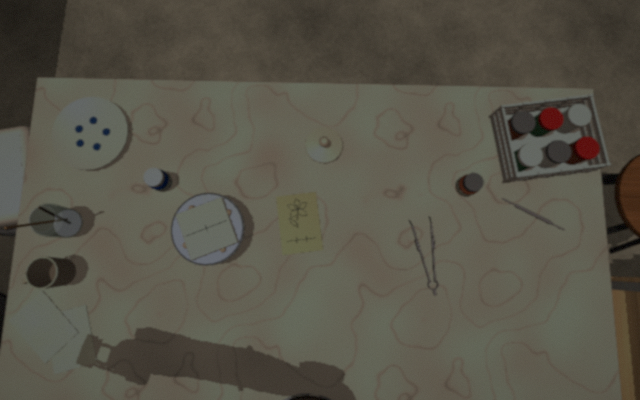

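The top view shows, with world +x up: the dividers at about (425,255) with points up (410,220)/(431,217) and bow (433,285). The card is at (299,223), the wheel at (207,229), the lid at (324,147), and jars at (157,179) and (470,184). I'll enlarge it.

Run:
```python
import cv2,numpy as np
im=cv2.imread("pics/top0.png")
a=cv2.resize(im[205:300,390:450],None,fx=6,fy=6,interpolation=cv2.INTER_CUBIC)
b=cv2.resize(im[185:280,260:330],None,fx=6,fy=6,interpolation=cv2.INTER_CUBIC)
cv2.imwrite("pics/crop1.png",np.clip(np.hstack([a,b])*1.7,0,255).astype(np.uint8))
from h import *; import pickle
k=pickle.load(open("top0.pkl","rb"))
for n,u,v,z in [("tile",206,228,.065),("card",299,223,.002),("tipL",410,220,0),("tipR",431,217,0),("bow",433,285,.01),("lid",324,147,.02)]: print(n,ray(k,u,v,z).round(3))
```

```text
tile [0.538 0.268 0.065]
card [0.563 0.035 0.002]
tipL [ 0.578 -0.267  0.   ]
tipR [ 0.587 -0.324  0.   ]
bow [ 0.406 -0.322  0.01 ]
lid [ 0.772 -0.029  0.02 ]
```

View pics/crop1.png

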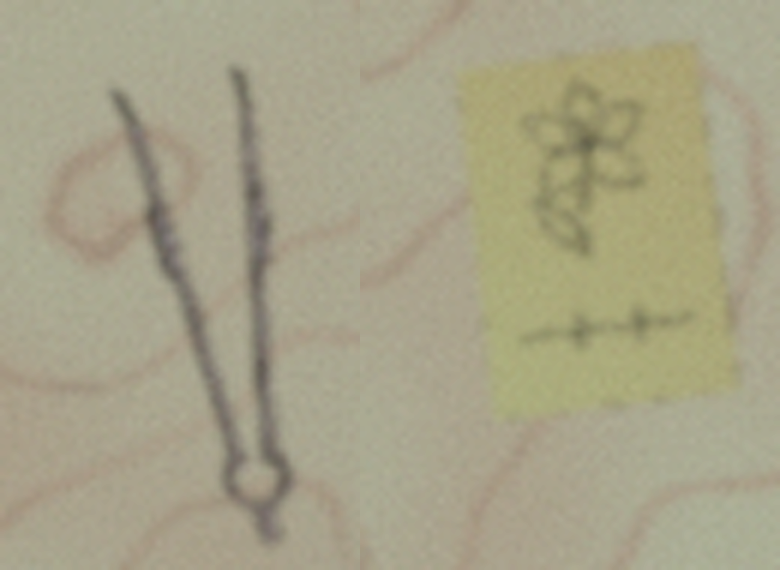

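Reading the crop: divider tips at px (409.5,220.3) and (429.5,216.7), rear end at (435,295). Ticks at (297,240) and (306.8,238.5).

Run:
```python
from h import *; import pickle
k=pickle.load(open("top0.pkl","rb"))
L=ray(k,409.5,220.3,0);R=ray(k,429.5,216.7,0);B=ray(k,435,295,.008)
m=(L+R)/2; d=m-B;d[2]=0; print("gap",np.linalg.norm(L-R),"len",np.linalg.norm(d)); x=d/np.linalg.norm(d)
yaw=np.degrees(np.arctan2(x[1],x[0])); yy=L-R; print("yaw",yaw,np.degrees(np.arctan2(-yy[0],yy[1])),"origin",m-.07*x)
a=ray(k,297,240,.002);b=ray(k,306.8,238.5,.002);t=a-b
print("ticks",a,b,np.linalg.norm(t),np.degrees(np.arctan2(-t[0],t[1])))
p=ray(k,185,240,.065);q=ray(k,230,220,.065);t=p-q;print("tileyaw",np.degrees(np.arctan2(-t[0],t[1])))
s=env.state();R=np.array(s["tool_rot"]);print("toolyaw",np.degrees(np.arctan2(R[1,0],R[0,0])),s["time_s"])
```

```text
gap 0.05572498760347308 len 0.2048690115937399
yaw 9.756231917280239 11.422001166706256 origin [ 0.51327202 -0.30460244  0.        ]
ticks [0.51665812 0.03864458 0.002     ] [0.52125173 0.01238645 0.002     ] 0.026656907139093976 9.92295095814384
tileyaw 25.642574905821306
toolyaw 163.676740084889 0.15
```

>>> apply_moves(rows=[[[-1,14,-38,0,0,0,-0.11],[-1,28,-75,0,0,0,-0.22],[-1,42,-113,0,0,0,-0.33],[-1,56,-150,0,0,0,-0.44],[-1,70,-187,0,0,0,-0.55]]], newtons=30)

```text
time_s: 0.57
position: [0.2459, 0.4108, 0.2265]
tool_rot: [[-0.667, 0.745, -0.0], [0.745, 0.667, -0.0], [-0.0, -0.0, -1.0]]
force: [0.9, -0.1, 1.2]
opening: 0.998
finger_force: 0.0
```

>>> apply_moves(rows=[[[-1,14,-38,0,0,0,-0.11],[-1,28,-75,0,0,0,-0.22],[-1,42,-113,0,0,0,-0.33],[-1,56,-150,0,0,0,-0.44],[-1,70,-187,0,0,0,-0.55]]])

```text
time_s: 0.98
position: [0.3157, 0.2239, 0.2267]
tool_rot: [[-0.18, 0.984, -0.0], [0.984, 0.18, 0.0], [0.0, -0.0, -1.0]]
force: [1.3, -0.6, 0.1]
opening: 1.001
finger_force: 0.0
```

>>> apply_moves(rows=[[[-1,14,-38,0,0,0,-0.11],[-1,28,-75,0,0,0,-0.22],[-1,42,-113,0,0,0,-0.33],[-1,56,-150,0,0,0,-0.44],[-1,70,-187,0,0,0,-0.55]]])

```text
time_s: 1.4
position: [0.3857, 0.0369, 0.2269]
tool_rot: [[0.361, 0.933, 0.001], [0.933, -0.361, 0.001], [0.001, 0.0, -1.0]]
force: [1.0, 0.8, -0.8]
opening: 1.003
finger_force: 0.0
```

>>> apply_moves(rows=[[[-1,14,-38,0,0,0,-0.11],[-1,28,-75,0,0,0,-0.22],[-1,42,-113,0,0,0,-0.33],[-1,56,-150,0,0,0,-0.44],[-1,70,-187,0,0,0,-0.55]]])

```text
time_s: 1.82
position: [0.4559, -0.15, 0.2269]
tool_rot: [[0.795, 0.607, 0.001], [0.607, -0.795, 0.0], [0.001, 0.0, -1.0]]
force: [1.4, 0.7, 0.5]
opening: 1.002
finger_force: 0.0
```

>>> apply_moves(rows=[[[-1,11,-31,-15,0,0,-0.096],[-1,23,-62,-30,0,0,-0.19],[-1,34,-93,-45,0,0,-0.287],[-1,46,-124,-60,0,0,-0.383],[-1,57,-155,-77,0,0,-0.478]]])

```text
time_s: 2.23
position: [0.5133, -0.3047, 0.1487]
tool_rot: [[0.985, 0.174, 0.0], [0.174, -0.985, 0.0], [0.0, -0.0, -1.0]]
force: [0.3, 0.6, 1.2]
opening: 0.998
finger_force: 0.0
```

Run:
```python
from h import *; import pickle
im,k=cam("wrist"); pickle.dump(k,open("w1.pkl","wb")); print(k["f"],k["cx"],k["cy"],env.state()["position"])
cv2.imwrite("pics/w1.png",np.clip(im*1.4,0,255).astype(np.uint8))
```

```text
321.8784473276483 321.85241560225387 199.01737587813858 [ 0.51259684 -0.31024363  0.14550819]
```

View pics/w1.png

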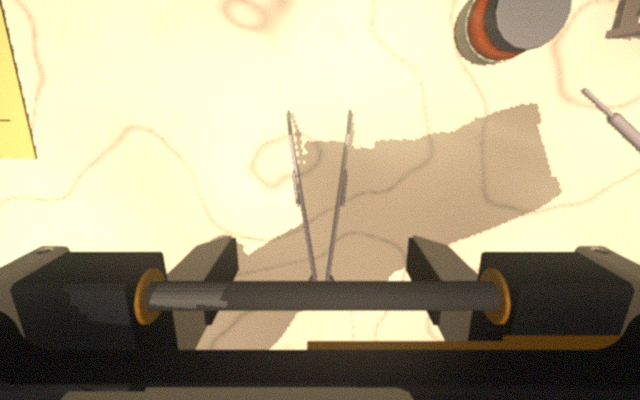

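The wrist view shows the tips at (290,112) and (349,112), and the grip plates at about (297,188) left and (343,188) right. A jar sits clear at the upper right, and the fingers straddle the legs.

Run:
```python
from h import *; import pickle
k=pickle.load(open("w1.pkl","rb"))
L=ray(k,290,112,0);R=ray(k,349.5,112,0);m=(L+R)/2;t=L-R
g1=ray(k,296.5,188,.013);g2=ray(k,343,188,.013);g=(g1+g2)/2
print(L,R,np.linalg.norm(t),np.degrees(np.arctan2(-t[0],t[1])))
print(g,np.linalg.norm(g1-g2),m-g,np.degrees(np.arctan2((m-g)[1],(m-g)[0])),np.linalg.norm((m-g)[:2]))
s=env.state();print(s["position"],s["tool_rot"])
```

```text
[ 0.5759905 -0.263218   0.       ] [ 0.58550127 -0.31705345  0.        ] 0.0546691038387529 10.018706982103323
[ 0.51301274 -0.30205336  0.013     ] 0.04383858670856272 [ 0.06773314  0.01191763 -0.013     ] 9.979040147469881 0.06877360415806173
[ 0.51259684 -0.31024363  0.14550819] [[ 0.98663621  0.16290576 -0.00327126]
 [ 0.16289128 -0.98663469 -0.00429119]
 [-0.0039266   0.00370098 -0.99998544]]
```

>>> apply_moves(rows=[[[-1,0,0,-40,0,0,0],[-1,0,0,-80,0,0,0],[-1,0,0,-110,0,0,0],[-1,0,0,-130,0,0,0],[-1,0,0,-138,0,0,0]]])

```text
time_s: 2.7
position: [0.5108, -0.3018, 0.0084]
tool_rot: [[0.984, 0.178, -0.004], [0.178, -0.984, 0.002], [-0.004, -0.003, -1.0]]
force: [-0.7, 0.3, 0.1]
opening: 1.0
finger_force: 0.0
```

>>> apply_moves(rows=[[[-1,0,0,0,0,0,0],[-1,0,0,0,0,0,0],[-1,0,0,0,0,0,0]]])

```text
time_s: 2.95
position: [0.5135, -0.3039, 0.0133]
tool_rot: [[0.984, 0.178, 0.002], [0.178, -0.984, -0.001], [0.002, 0.001, -1.0]]
force: [-0.3, 0.9, -0.8]
opening: 1.001
finger_force: 0.0
```

Run:
```python
from h import *
s=env.state();print(s["position"],s["tool_rot"],s["force"])
```

```text
[ 0.51352861 -0.30385562  0.0132847 ] [[ 0.98406143  0.17781736  0.00202176]
 [ 0.17781988 -0.98406239 -0.00114473]
 [ 0.00178599  0.001486   -0.9999973 ]] [-0.34762919  0.894154   -0.76407368]
```

>>> apply_moves(rows=[[[-1,0,0,-4,0,0,0],[-1,0,0,-8,0,0,0],[-1,0,0,-9.5,0,0,0],[-1,0,0,-9.5,0,0,0],[-1,0,0,-9.5,0,0,0]]])

```text
time_s: 3.37
position: [0.5126, -0.3031, 0.0023]
tool_rot: [[0.984, 0.178, 0.0], [0.178, -0.984, 0.0], [0.0, -0.0, -1.0]]
force: [-0.2, -0.1, -0.6]
opening: 1.0
finger_force: 0.0
```

>>> apply_moves(rows=[[[0,0,0,0,0,0,0],[0.1,0,0,0,0,0,0],[0.2,0,0,0,0,0,0],[0.3,0,0,0,0,0,0],[0.3,0,0,0,0,0,0]]], newtons=30)

```text
time_s: 3.78
position: [0.5126, -0.3032, 0.0023]
tool_rot: [[0.984, 0.178, 0.0], [0.178, -0.984, -0.0], [0.0, 0.0, -1.0]]
force: [-0.1, -0.4, 0.4]
opening: 0.688
finger_force: 0.0
```

>>> apply_moves(rows=[[[0.3,0,0,0,0,0,0],[0.3,0,0,0,0,0,0],[0.3,0,0,0,0,0,0],[0.3,0,0,0,0,0,0],[0.3,0,0,0,0,0,0]]])

```text
time_s: 4.2
position: [0.5127, -0.3032, 0.0023]
tool_rot: [[0.984, 0.178, 0.0], [0.178, -0.984, -0.0], [0.0, 0.0, -1.0]]
force: [1.1, 1.0, 0.1]
opening: 0.366
finger_force: 7.1
```

>>> apply_moves(rows=[[[0.3,0,0,0,0,0,0],[0.3,0,0,6,0,0,0],[0.3,0,0,20,0,0,0],[0.3,0,0,40,0,0,0],[0.3,0,0,50,0,0,0]]])

```text
time_s: 4.62
position: [0.5131, -0.304, 0.0549]
tool_rot: [[0.984, 0.177, 0.002], [0.177, -0.984, -0.001], [0.001, 0.002, -1.0]]
force: [0.6, 0.0, 0.1]
opening: 0.353
finger_force: 7.4
```

>>> apply_moves(rows=[[[0.3,-5,25,0,0,0,0],[0.3,-12,60,0,0,0,0],[0.3,-19,95,0,0,0,0],[0.3,-26,130,0,0,0,0],[0.3,-33,165,0,0,0,0]]])

```text
time_s: 5.03
position: [0.4794, -0.1369, 0.053]
tool_rot: [[0.984, 0.177, 0.001], [0.177, -0.984, 0.0], [0.001, -0.0, -1.0]]
force: [0.3, 0.1, -1.2]
opening: 0.355
finger_force: 7.4
```

>>> apply_moves(rows=[[[0.3,-7,35,0,0,0,0],[0.3,-14,70,0,0,0,0],[0.3,-21,105,0,0,0,0],[0.3,-26,135,0,0,0,0],[0.3,-30,152,0,0,0,0]]])

```text
time_s: 5.45
position: [0.449, 0.0177, 0.0527]
tool_rot: [[0.983, 0.181, -0.0], [0.181, -0.983, 0.002], [0.0, -0.002, -1.0]]
force: [0.4, 0.2, -1.5]
opening: 0.352
finger_force: 7.4
```

>>> apply_moves(rows=[[[0.3,0,0,-10,0,0,0],[0.3,0,0,-15,0,0,0],[0.3,0,0,-20,0,0,0],[0.3,0,0,-20,0,0,0],[0.3,0,0,-20,0,0,0]]])

```text
time_s: 5.87
position: [0.4497, 0.0128, 0.0324]
tool_rot: [[0.984, 0.176, -0.0], [0.176, -0.984, -0.0], [-0.0, 0.0, -1.0]]
force: [-0.6, 0.1, -0.1]
opening: 0.35
finger_force: 7.4
```

Run:
```python
from h import *; import pickle
im,k=cam("wrist"); pickle.dump(k,open("w2.pkl","wb")); s=env.state(); print(s["position"],s["opening"],s["finger_force"])
cv2.imwrite("pics/w2r.png",im)
cv2.imwrite("pics/w2.png",cv2.resize(np.clip(im[0:260,180:480]*1.3,0,255).astype(np.uint8),None,fx=2.3,fy=2.3,interpolation=cv2.INTER_CUBIC))
```

```text
[0.44982081 0.01283656 0.03247171] 0.3487264044617997 7.420913726091385
```

View pics/w2.png

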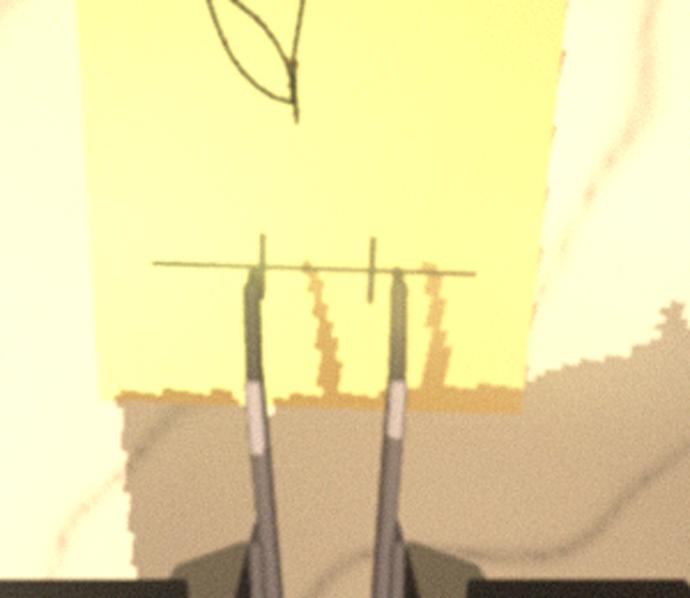

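In the 2.3x crop, the ticks cross the size line at (263,267) and (372,270), and the line runs (153,263) to (475,274). The tip ends are near (254,273) and (398,275). The grip is good, so I'll compute width, yaw and offset.

```bash
cat >> h.py <<'E'
def report(k,ta,tb,l0,l1,L,R,sc,ox,oy,zs,zt):
    P=lambda p,z: ray(k,p[0]/sc+ox,p[1]/sc+oy,z)
    a,b,c,d=[P(p,zs) for p in (ta,tb,l0,l1)]; L,R=P(L,zt),P(R,zt)
    yw=lambda t:np.degrees(np.arctan2(-t[0],t[1]))
    print("ticks",a,b,"w",np.linalg.norm(a-b),"yaw",yw(c-d)); print("tips",L,R,"gap",np.linalg.norm(L-R),"yaw",yw(L-R))
    print("mid shift mm",((a+b)/2-(L+R)/2)*1e3,"turn deg",yw(c-d)-yw(L-R))
E
python3 - <<'E'
from h import *; import pickle
k=pickle.load(open("w2.pkl","rb"))
report(k,(263,267),(372,270),(153,263),(475,274),(254,273),(398,275),2.3,180,0,.002,.0302)
s=env.state();print("width",s["opening"]*92,"gap by width",(s["opening"]*92-15)/.59)
E
```

```text
ticks [0.51640503 0.04117585 0.002     ] [0.52042226 0.01464372 0.002     ] w 0.026834532131220116 yaw 8.2409927437284
tips [0.51653551 0.04077744 0.0302    ] [0.52144811 0.01099173 0.0302    ] gap 0.030188107916811733 yaw 9.365560952505493
mid shift mm [ -0.57816226   2.02520074 -28.2       ] turn deg -1.1245682087770934
width 32.08282921048557 gap by width 28.953947814382325
```

>>> apply_moves(rows=[[[0.33,-0.8,3.4,-6,0,0,-0.02],[0.33,-0.8,3.4,-12,0,0,-0.02],[0.33,-0.8,3.4,-18,0,0,-0.02],[0.33,-0.8,3.4,-18,0,0,-0.02],[0.33,-0.8,3.4,-18,0,0,-0.02]]])

```text
time_s: 6.33
position: [0.4485, 0.017, 0.0138]
tool_rot: [[0.987, 0.158, -0.001], [0.158, -0.987, -0.0], [-0.001, 0.0, -1.0]]
force: [-1.0, -0.3, 0.3]
opening: 0.331
finger_force: 8.3
```

>>> apply_moves(rows=[[[0.33,0,0,0,0,0,0],[0.33,0,0,0,0,0,0],[0.33,0,0,0,0,0,0]]])

```text
time_s: 6.58
position: [0.449, 0.0172, 0.0144]
tool_rot: [[0.987, 0.158, 0.0], [0.158, -0.987, -0.0], [0.0, 0.0, -1.0]]
force: [-0.6, 0.3, -0.9]
opening: 0.331
finger_force: 8.3
```

Run:
```python
from h import *; import pickle
im,k=cam("wrist"); pickle.dump(k,open("w3.pkl","wb")); s=env.state(); print(s["position"],s["opening"],s["finger_force"])
cv2.imwrite("pics/w3r.png",im)
cv2.imwrite("pics/w3.png",cv2.resize(np.clip(im[80:200,230:390]*1.2,0,255).astype(np.uint8),None,fx=5,fy=5,interpolation=cv2.INTER_CUBIC))
```

```text
[0.44897416 0.01723539 0.01440563] 0.33549346755297454 8.343130499124527
```

View pics/w3.png

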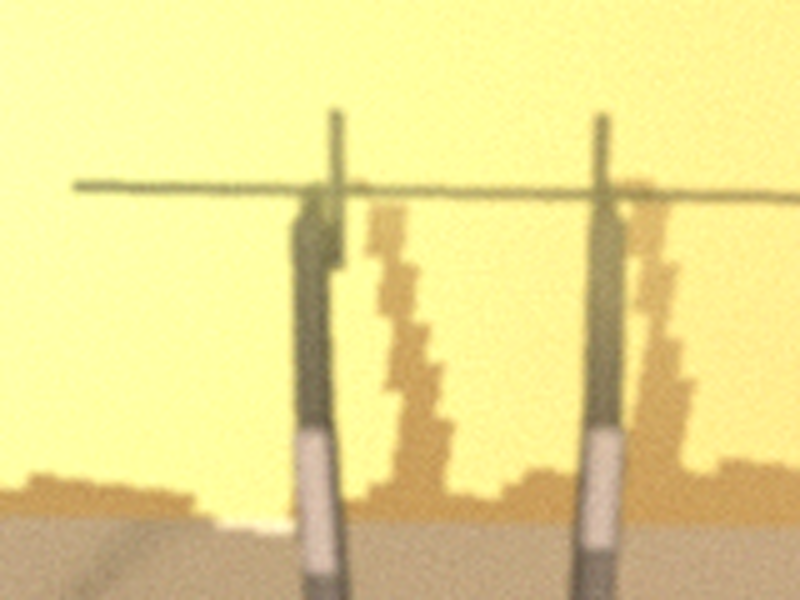

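In the 5x crop, the line runs (75,186) to (800,197), with ticks crossing it at (337,190) and (602,193). The tip needles are centred at x≈314 and 605, ending at y≈190. The shadow ends are at about (388,203) and (648,200). I'll use the shadows at the two heights to get the true tip height.

Run:
```python
from h import *; import pickle
from scipy.optimize import brentq
k2=pickle.load(open("w2.pkl","rb"));k3=pickle.load(open("w3.pkl","rb"))
P2=lambda p,z:ray(k2,p[0]/2.3+180,p[1]/2.3,z)
P3=lambda p,z:ray(k3,p[0]/5+230,p[1]/5+80,z)
for n,t2,s2,t3,s3 in (("L",(254,272),(308,268),(314,195),(388,208)),("R",(398,274),(431,270),(606,198),(650,205))):
    def c(z,full=0):
        d2=(P2(s2,.002)-P2(t2,z))/(z-.002); z3=z-.0181; d3=(P3(s3,.002)-P3(t3,z3))/(z3-.002)
        return (d2,d3) if full else d2[1]-d3[1]
    for z in (.028,.030,.032,.034,.036,.038): print(n,z,c(z,1)[0][:2].round(2),c(z,1)[1][:2].round(2))
for zt in (.012,.015,.018): report(k3,(337,190),(602,193),(75,186),(800,197),(315,195),(606,198),5,230,80,.002,zt)
```

```text
L 0.028 [ 0.06 -0.41] [-0.08 -0.89]
L 0.03 [ 0.05 -0.38] [-0.08 -0.7 ]
L 0.032 [ 0.04 -0.35] [-0.07 -0.57]
L 0.034 [ 0.04 -0.32] [-0.07 -0.47]
L 0.036 [ 0.03 -0.3 ] [-0.07 -0.41]
L 0.038 [ 0.02 -0.28] [-0.07 -0.35]
R 0.028 [ 0.05 -0.4 ] [-0.04 -0.68]
R 0.03 [ 0.05 -0.38] [-0.04 -0.56]
R 0.032 [ 0.04 -0.36] [-0.04 -0.48]
R 0.034 [ 0.04 -0.35] [-0.04 -0.43]
R 0.036 [ 0.03 -0.33] [-0.04 -0.39]
R 0.038 [ 0.03 -0.32] [-0.04 -0.35]
ticks [0.51652421 0.04131503 0.002     ] [0.52052776 0.0144335  0.002     ] w 0.027178023704240818 yaw 8.256610331326774
tips [0.5163384  0.04270013 0.012     ] [0.52050664 0.01489856 0.012     ] gap 0.02811230215896632 yaw 8.526742618784725
mid shift mm [  0.10346448  -0.92508179 -10.        ] turn deg -0.27013228745795104
ticks [0.51652421 0.04131503 0.002     ] [0.52052776 0.0144335  0.002     ] w 0.027178023704240818 yaw 8.256610331326774
tips [0.51653788 0.04246729 0.015     ] [0.52062793 0.01518723 0.015     ] gap 0.027584966826476053 yaw 8.526742618784747
mid shift mm [ -0.05692193  -0.95299549 -13.        ] turn deg -0.27013228745797235
ticks [0.51652421 0.04131503 0.002     ] [0.52052776 0.0144335  0.002     ] w 0.027178023704240818 yaw 8.256610331326774
tips [0.51673736 0.04223445 0.018     ] [0.52074922 0.01547589 0.018     ] gap 0.027057631493985813 yaw 8.526742618784997
mid shift mm [ -0.21730834  -0.98090919 -16.        ] turn deg -0.2701322874582228
```

Run:
```python
from h import *; import pickle
ims=[]
for i in range(6):
    im,k=cam("scene"); ims.append(im.astype(float))
im=np.mean(ims,0); pickle.dump(k,open("s1.pkl","wb")); cv2.imwrite("pics/s1r.png",im)
u,v=proj(k,np.array([.5185,.028,.002])); print(u,v,proj(k,np.array([.5165,.0413,.002])),proj(k,np.array([.5205,.0144,.002])),proj(k,np.array([.5165,.042,.012])),proj(k,np.array([.5165,.042,.020])))
u0,v0=int(u)-40,int(v)-37; print(u0,v0)
cv2.imwrite("pics/s1.png",cv2.resize(np.clip(im[v0:v0+60,u0:u0+80]*1.6,0,255).astype(np.uint8),None,fx=10,fy=10,interpolation=cv2.INTER_CUBIC))
```

```text
338.95343444259476 197.0120444113335 (np.float64(343.8479779070332), np.float64(196.60580658171392)) (np.float64(333.9390294177288), np.float64(197.41736352374372)) (np.float64(344.21818065052014), np.float64(193.8071416726899)) (np.float64(344.3089793513205), np.float64(191.54357599905043))
298 160[ WARN:0@7.885] global loadsave.cpp:1063 imwrite_ Unsupported depth image for selected encoder is fallbacked to CV_8U.
```

View pics/s1.png

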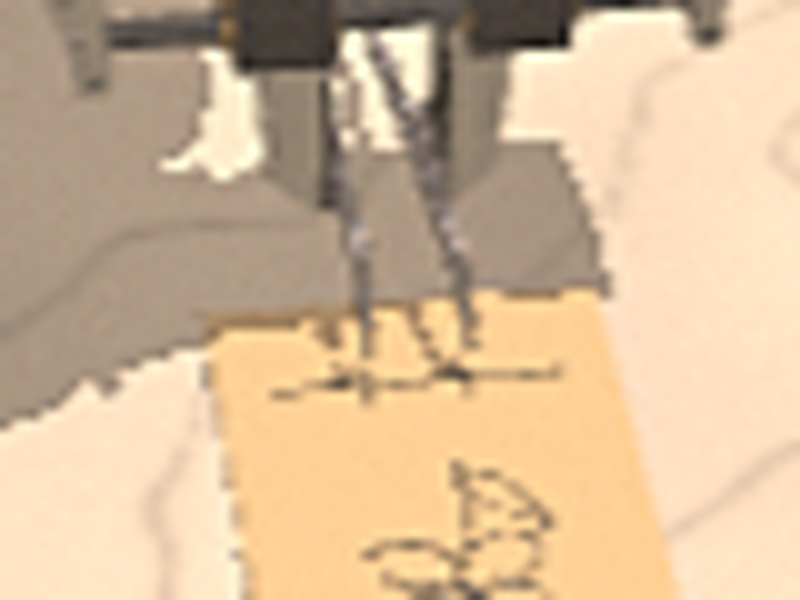

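The scene crop shows the tip ends at (473,345) and (369,352), about 30 px (3.0 raw px) above the ticks at (465,375) and (366,381). That puts the tips at z≈12 mm, as nominal, so there is no sag. I'll close slightly and lower.

>>> apply_moves(rows=[[[0.342,0,-0.6,-2,0,0,-0.005],[0.342,0,-0.6,-4,0,0,-0.005],[0.342,0,-0.6,-6,0,0,-0.005],[0.342,0,-0.6,-6,0,0,-0.005],[0.342,0,-0.6,-6,0,0,-0.005]]])

```text
time_s: 7.35
position: [0.4487, 0.0166, 0.0081]
tool_rot: [[0.988, 0.153, -0.0], [0.153, -0.988, -0.0], [-0.0, 0.0, -1.0]]
force: [-0.1, 0.6, -0.9]
opening: 0.327
finger_force: 8.8
```

>>> apply_moves(rows=[[[0.342,0,0,0,0,0,0],[0.342,0,0,0,0,0,0],[0.342,0,0,0,0,0,0]]])

```text
time_s: 7.6
position: [0.4489, 0.0167, 0.0083]
tool_rot: [[0.988, 0.153, 0.0], [0.153, -0.988, 0.0], [0.0, 0.0, -1.0]]
force: [-0.1, -0.6, -1.3]
opening: 0.325
finger_force: 8.8
```

Run:
```python
from h import *; import pickle
W=[];S=[]
for i in range(6):
    im,k=cam("wrist");W.append(im.astype(float)); im2,k2=cam("scene");S.append(im2.astype(float))
pickle.dump(k,open("w4.pkl","wb")); s=env.state(); print(s["position"],s["opening"],s["finger_force"],s["time_s"],s["force"])
w=np.mean(W,0);sc=np.mean(S,0)
a=cv2.resize(np.clip(w[100:160,270:370]*1.2,0,255).astype(np.uint8),None,fx=8,fy=8,interpolation=cv2.INTER_CUBIC)[:,:560]
a=cv2.resize(np.clip(w[90:150,275:375]*1.2,0,255).astype(np.uint8),None,fx=8,fy=8,interpolation=cv2.INTER_CUBIC)
b=cv2.resize(np.clip(sc[188:203,325:355]*1.6,0,255).astype(np.uint8),None,fx=8,fy=8,interpolation=cv2.INTER_CUBIC)
c=np.zeros((b.shape[0],800,3),np.uint8);c[:,:b.shape[1]]=b
cv2.imwrite("pics/w4.png",np.vstack([a,c]))
```

```text
[0.44882781 0.01663423 0.00824815] 0.3273628572000326 8.775419890880585 8.2 [ 0.45057603 -0.21412411 -0.96224098]
```

View pics/w4.png

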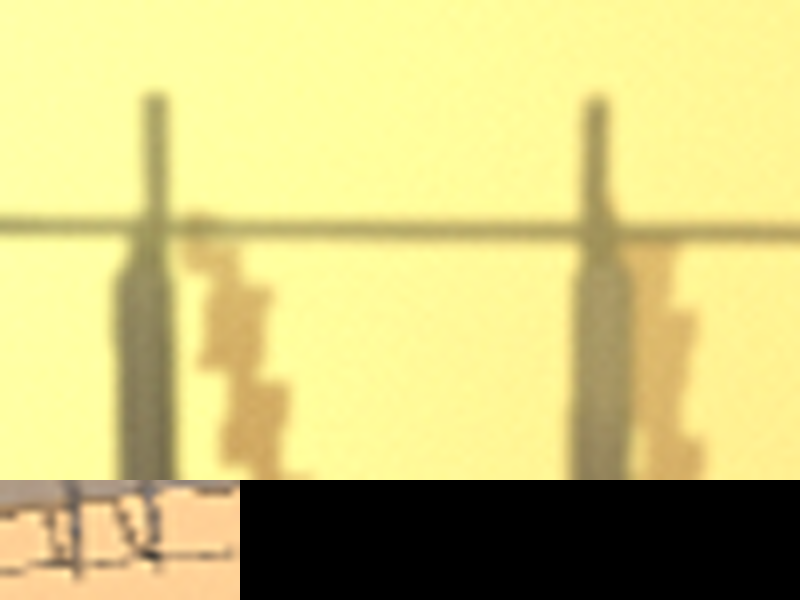

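In the 8x crop, the ticks meet the line at about (155,228) and (597,232). The needles are centred at x≈145 and 604 and end at y≈215–230, on the line. I'll measure the centres at sub-pixel level in both cameras.

Run:
```python
from h import *; import pickle
W=[];S=[]
for i in range(8):
    im,k=cam("wrist");W.append(im.astype(float)); im2,k2=cam("scene");S.append(im2.astype(float))
w=np.mean(W,0)[:,:,1];sc=np.mean(S,0)[:,:,1]; np.save("w.npy",np.mean(W,0));np.save("s.npy",np.mean(S,0))
print(env.state()["opening"],env.state()["position"])
def cen(img,r,c0,c1):
    p=img[r,c0:c1]; d=np.clip(np.median(p)*0+np.percentile(p,75)-p-6,0,None); return round(float((d*np.arange(c0,c1)).sum()/d.sum()),2) if d.sum()>0 else None
for r in list(range(102,118))+list(range(118,140,2)): print(r,cen(w,r,285,303),cen(w,r,341,359))
np.set_printoptions(linewidth=250)
print("scene cols 328-350"); 
for r in range(189,203): print(r,sc[r,328:351].astype(int))
```

```text
0.3309810920558109 [0.44883704 0.01665436 0.00823867]
102 293.98 349.06
103 293.97 349.06
104 293.96 349.02
105 293.98 348.98
106 293.96 348.97
107 293.96 348.93
108 293.96 348.95
109 293.99 348.96
110 294.02 348.91
111 294.01 348.87
112 294.05 348.83
113 294.04 348.87
114 294.1 349.01
115 294.6 349.19
116 295.45 349.31
117 295.85 349.33
118 295.76 349.4
120 295.56 352.19
122 295.29 351.93
124 293.51 351.72
126 293.58 351.51
128 293.83 351.36
130 293.81 351.54
132 293.92 351.51
134 294.36 351.52
136 293.39 351.57
138 292.9 351.55
scene cols 328-350
189 [ 95  96  97  97  99  77  64  89  97  96  96  92  90  90  68  81  90 110 130 135 136 102  79]
190 [ 92  92  91  92  92  74  63  78  83  81  79  79 119 138 117  79 117 136 132 132 133 131 133]
191 [ 80  82  82  85  87  66  63 120 136 133 135 102 119 137 138  95  92 125 131 129 130 130 131]
192 [135 136 105  81 124 110  78 120 135 132 135 102  80 118 138  90  72 120 132 130 129 129 130]
193 [134 135 103  77 124 108  78 120 133 130 134 121  92 121 140  96  81 122 132 130 130 130 130]
194 [129 131 134 100 122 106  62 114 133 131 131 133 101  82 124 104  80 121 134 131 130 131 131]
195 [131 130 135 102 122 119  71 113 132 130 131 134 102  77 126  94  72 120 133 130 131 131 130]
196 [130 131 135 104  85 102  80 117 134 131 131 133 134 104  88  82 102 131 134 134 132 134 133]
197 [132 133 138 106  82 103  78 117 137 134 133 134 117 103  80  45  46  89 104 101 101 101  85]
198 [113 102  87  72  64  64  71  96 104  84  92 102  96 121 134 135  97 116 133 129 131 130 131]
199 [121 131 131 132 134 136  85 109 133 130 130 132 130 131 132 134 112 121 131 131 130 132 131]
200 [131 133 131 131 133 135 112 121 132 132 131 132 131 130 130 132 130 132 131 131 130 130 129]
201 [131 130 130 129 130 130 130 131 131 130 130 130 130 130 131 129 131 129 130 130 130 131 130]
202 [129 130 130 131 130 129 131 131 130 129 130 129 130 130 130 129 130 131 129 129 130 131 129]
```

Run:
```python
import numpy as np
np.set_printoptions(linewidth=250)
w=np.load("w.npy")[:,:,1]
for r in range(112,140,2): print(r,w[r,286:304].astype(int),w[r,343:361].astype(int))
```

```text
112 [218 219 218 218 219 213 190 156 134 148 188 212 218 216 216 217 216 215] [210 209 210 200 172 136 126 147 183 206 210 208 209 206 206 207 207 205]
114 [219 218 218 219 218 213 194 161 137 149 189 212 215 212 215 215 216 216] [209 208 210 202 173 136 128 143 174 198 207 208 206 208 208 206 208 206]
116 [202 202 202 202 201 196 177 150 132 144 175 190 178 171 176 186 196 197] [203 204 204 197 169 136 124 129 150 181 198 202 203 203 203 203 204 203]
118 [151 152 152 153 149 139 132 129 126 129 141 143 135 131 133 137 143 145] [147 148 146 143 131 125 119 121 126 133 141 141 145 148 148 149 147 147]
120 [211 211 211 207 188 155 129 124 123 144 173 176 163 157 156 163 167 167] [183 184 181 175 150 126 120 122 122 130 139 140 140 140 139 140 151 165]
122 [218 219 219 210 178 141 121 117 117 141 179 181 169 160 160 160 158 158] [208 208 210 196 167 133 121 121 124 135 146 155 156 156 157 165 185 203]
124 [218 216 203 171 136 121 120 120 116 130 170 195 198 193 185 173 160 155] [207 208 204 181 149 129 126 131 129 126 133 145 154 155 156 167 187 202]
126 [219 214 192 153 120 116 118 116
[... 327 characters left out ...]
9 183 156 148 150] [207 207 197 167 133 125 127 129 127 127 128 142 152 155 154 156 154 153]
132 [218 214 192 151 116 107 112 112 106 106 136 186 212 206 178 157 146 147] [205 206 197 165 132 124 128 127 127 123 129 143 153 155 154 154 153 157]
134 [219 217 206 165 120 106 110 110 105 105 134 183 204 186 158 146 144 147] [206 206 198 167 132 122 126 127 126 123 130 143 153 154 156 154 153 162]
136 [217 219 208 168 120 104 109 107 105 104 133 185 207 199 187 185 179 163] [207 207 196 165 132 122 126 128 125 124 126 141 152 153 152 152 153 164]
138 [217 217 207 167 119 104 107 106 102  99 131 184 208 215 215 215 208 179] [205 205 197 165 133 121 127 126 125 124 129 142 153 153 151 153 157 173]
```

Measured gap is about 1.015 times the tick spacing at ~4.5 mm height, and the tips are centred on the ticks and the line. I'll tighten slightly, lower 1 mm and hold.

>>> apply_moves(rows=[[[0.348,0,0,-0.5,0,0,0],[0.348,0,0,-1,0,0,0],[0.348,0,0,-1,0,0,0],[0.348,0,0,-1,0,0,0],[0.348,0,0,-1,0,0,0]]])

```text
time_s: 9.42
position: [0.4488, 0.0166, 0.0072]
tool_rot: [[0.988, 0.153, -0.0], [0.153, -0.988, -0.0], [-0.0, 0.0, -1.0]]
force: [-0.3, -0.0, -0.4]
opening: 0.327
finger_force: 9.0
```

>>> apply_moves(rows=[[[0.348,0,0,0,0,0,0],[0.348,0,0,0,0,0,0],[0.348,0,0,0,0,0,0],[0.348,0,0,0,0,0,0],[0.348,0,0,0,0,0,0]]])

```text
time_s: 9.83
position: [0.4488, 0.0166, 0.0072]
tool_rot: [[0.988, 0.153, 0.0], [0.153, -0.988, -0.0], [-0.0, 0.0, -1.0]]
force: [-0.2, -0.1, -0.6]
opening: 0.328
finger_force: 9.0
```

Run:
```python
from h import *; import pickle
np.set_printoptions(linewidth=250)
W=[];S=[];o=[]
for i in range(8):
    im,k=cam("wrist");W.append(im.astype(float)); im2,k2=cam("scene");S.append(im2.astype(float)); o.append(env.state()["opening"])
w=np.mean(W,0)[:,:,1];sc=np.mean(S,0)[:,:,1]; print(np.mean(o),env.state()["position"],env.state()["time_s"],env.state()["finger_force"])
for r in (104,110,114,116,118,120,122,124,128,132): print(r,w[r,286:304].astype(int),w[r,343:361].astype(int))
for r in range(192,201): print(r,sc[r,328:351].astype(int))
```

```text
0.328195912155145 [0.44886817 0.01659996 0.00724452] 10.6333 9.002949446439743
104 [219 218 218 219 218 211 183 146 136 154 193 214 217 216 217 216 216 217] [208 210 211 207 189 154 128 141 179 202 208 207 208 207 208 208 207 207]
110 [219 218 217 218 220 213 188 155 135 157 192 214 218 216 214 214 216 217] [209 210 210 202 177 145 124 145 182 205 208 208 207 208 207 207 207 207]
114 [218 219 218 218 219 214 187 154 137 155 193 212 215 215 215 216 215 216] [209 210 210 204 180 144 122 136 167 190 201 207 207 208 207 207 206 206]
116 [202 202 203 200 203 196 175 145 135 151 182 192 184 182 190 193 200 207] [203 202 204 192 163 132 119 126 152 182 198 202 204 201 202 204 202 204]
118 [150 151 149 148 147 142 136 128 126 133 137 139 131 130 131 139 146 151] [143 145 145 140 129 120 122 122 127 141 149 150 149 149 149 149 147 150]
120 [210 210 208 205 193 164 136 124 124 135 152 159 155 150 156 161 165 168] [175 177 172 155 134 123 122 122 128 137 140 140 140 138 140 140 145 161]
122 [218 219 219 213 193 157 128 118 117 138 172 175 164 159 158 159 157 160] [209 208 204 179 146 124 123 12
[... 680 characters left out ...]
0 130 129 129]
194 [130 132 133 102 123 102  61 115 134 131 130 135 103  82 124 106  71 116 133 130 130 130 130]
195 [130 131 136 103  84 124  92 113 134 130 131 133 103  77 127  96  71 121 133 131 130 130 130]
196 [131 131 134 103  79 105  83 115 134 132 131 134 135 105  87  83  88 125 135 132 133 134 133]
197 [132 133 137 139 108  75  63 118 137 134 134 136 117 103  79  45  44  90 104 102 100 101  84]
198 [113 103  85  75  67  62  71  97 106  85  92 101 100 121 133 136  99 115 134 131 130 131 130]
199 [120 131 131 133 134 136  86 109 132 130 130 130 131 132 133 133 113 121 133 130 130 131 130]
200 [130 131 131 131 131 134 110 121 132 132 131 130 130 131 130 131 129 129 131 130 130 130 129]
```

Gap is now about 1.003 times the tick spacing. I'll keep holding, then lift.

>>> apply_moves(rows=[[[0.348,0,0,0,0,0,0],[0.348,0,0,0,0,0,0],[0.348,0,0,0,0,0,0],[0.348,0,0,0,0,0,0],[0.348,0,0,0,0,0,0]]])

```text
time_s: 11.05
position: [0.4488, 0.0166, 0.0072]
tool_rot: [[0.988, 0.153, -0.0], [0.153, -0.988, -0.0], [-0.0, 0.0, -1.0]]
force: [-0.1, 0.3, -1.0]
opening: 0.33
finger_force: 9.0
```

>>> apply_moves(rows=[[[0.348,0,0,0,0,0,0],[0.348,0,0,0,0,0,0],[0.348,0,0,0,0,0,0],[0.348,0,0,0,0,0,0],[0.348,0,0,0,0,0,0]]])

```text
time_s: 11.47
position: [0.4489, 0.0166, 0.0072]
tool_rot: [[0.988, 0.153, 0.0], [0.153, -0.988, -0.0], [0.0, 0.0, -1.0]]
force: [-0.2, -0.5, -0.9]
opening: 0.323
finger_force: 9.0
```

>>> apply_moves(rows=[[[0.348,0,0,0,0,0,0],[0.348,0,0,0,0,0,0],[0.348,0,0,0,0,0,0],[0.348,0,0,0,0,0,0],[0.348,0,0,0,0,0,0]]])

```text
time_s: 11.88
position: [0.4488, 0.0166, 0.0072]
tool_rot: [[0.988, 0.153, 0.0], [0.153, -0.988, -0.0], [-0.0, 0.0, -1.0]]
force: [0.1, 0.1, -1.1]
opening: 0.329
finger_force: 9.0
```

>>> apply_moves(rows=[[[0.348,0,0,0,0,0,0],[0.348,0,0,0,0,0,0],[0.348,0,0,0,0,0,0],[0.348,0,0,0,0,0,0],[0.348,0,0,0,0,0,0]]])

```text
time_s: 12.3
position: [0.4488, 0.0166, 0.0072]
tool_rot: [[0.988, 0.153, -0.0], [0.153, -0.988, -0.0], [-0.0, 0.0, -1.0]]
force: [-0.6, -0.1, -0.5]
opening: 0.326
finger_force: 9.0
```

>>> apply_moves(rows=[[[0.348,0,0,10,0,0,0],[0.348,0,0,30,0,0,0],[0.348,0,0,60,0,0,0],[0.348,0,0,90,0,0,0],[0.348,0,0,115,0,0,0]]])

```text
time_s: 12.72
position: [0.4486, 0.0161, 0.1237]
tool_rot: [[0.988, 0.152, -0.0], [0.152, -0.988, -0.0], [-0.0, 0.0, -1.0]]
force: [0.7, 1.7, -0.5]
opening: 0.327
finger_force: 9.0
```

>>> apply_moves(rows=[[[0.348,3,25,0,0,0,0.04],[0.348,7,60,0,0,0,0.08],[0.348,11,95,0,0,0,0.13],[0.348,15,130,0,0,0,0.18],[0.348,19,165,0,0,0,0.22]]])

```text
time_s: 13.13
position: [0.4676, 0.1834, 0.1224]
tool_rot: [[0.93, 0.367, -0.0], [0.367, -0.93, 0.001], [0.0, -0.0, -1.0]]
force: [0.6, -0.5, 0.0]
opening: 0.326
finger_force: 9.0
```

>>> apply_moves(rows=[[[0.348,4,30,0,0,0,0.04],[0.348,6,48,0,0,0,0.06],[0.348,6.5,56,-5,0,0,0.073],[0.348,6.5,56,-15,0,0,0.073],[0.348,6.5,56,-20,0,0,0.073]]])

```text
time_s: 13.55
position: [0.4737, 0.2359, 0.1009]
tool_rot: [[0.903, 0.431, -0.001], [0.431, -0.903, -0.002], [-0.002, 0.001, -1.0]]
force: [-0.1, 0.2, 0.6]
opening: 0.328
finger_force: 9.0
```

>>> apply_moves(rows=[[[0.348,0,0,-4,0,0,0],[0.348,0,0,-7,0,0,0],[0.348,0,0,-7,0,0,0],[0.348,0,0,-7,0,0,0],[0.348,0,0,-7,0,0,0]]])

```text
time_s: 13.97
position: [0.4746, 0.2371, 0.0955]
tool_rot: [[0.902, 0.431, 0.0], [0.431, -0.902, 0.0], [0.0, 0.0, -1.0]]
force: [-0.1, -0.6, -0.4]
opening: 0.325
finger_force: 9.0
```

Run:
```python
from h import *; import pickle
im,k=cam("wrist"); pickle.dump(k,open("w5.pkl","wb")); s=env.state(); print(s["position"],s["opening"],s["finger_force"])
cv2.imwrite("pics/w5.png",cv2.resize(im[40:220,210:450],None,fx=3.3,fy=3.3,interpolation=cv2.INTER_CUBIC))
```

```text
[0.47457184 0.23734872 0.09553683] 0.3274169712837503 9.00303304195404
```

View pics/w5.png

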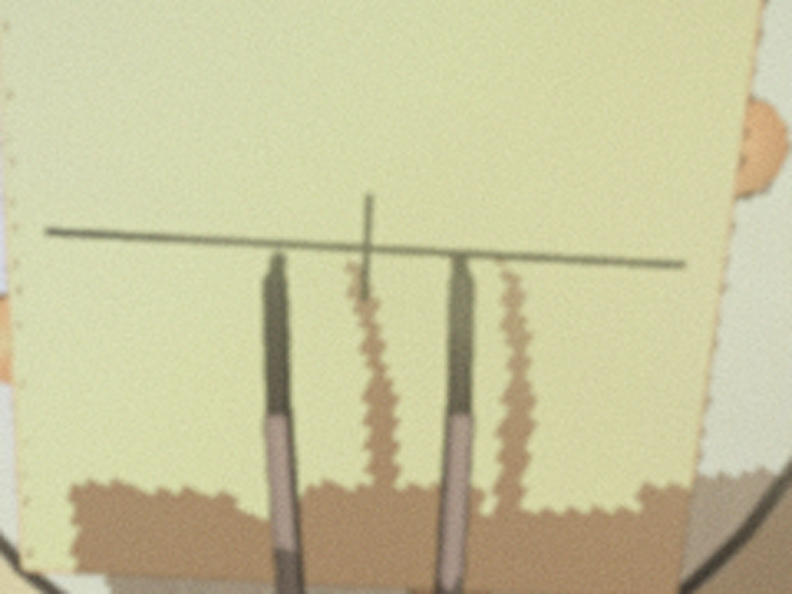

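The 3.3x crop shows the line from (47,232) to (685,265), the cross at (367,248), and the tip ends at (278,257) and (460,257).

Run:
```python
from h import *; import pickle
k=pickle.load(open("w5.pkl","rb"))
report(k,(367,248),(367.01,248),(47,232),(685,265),(278,257),(460,257),3.3,210,40,.065,.0932)
```

```text
ticks [0.53852575 0.26880549 0.065     ] [0.53852649 0.26880394 0.065     ] w 1.7144304111967134e-06 yaw 22.674926755035305
tips [0.53286757 0.28044108 0.0932    ] [0.54433161 0.25645317 0.0932    ] gap 0.026586535937743027 yaw 25.543544888634795
mid shift mm [ -0.07346787   0.35758476 -28.2       ] turn deg -2.8686181335994902
```

>>> apply_moves(rows=[[[0.348,-1.6,3.5,-6,0,0,-0.05],[0.348,-1.6,3.5,-12,0,0,-0.05],[0.348,-1.6,3.5,-18,0,0,-0.05],[0.348,-1.6,3.5,-22,0,0,-0.05],[0.348,-1.6,3.5,-24,0,0,-0.05]]])

```text
time_s: 14.43
position: [0.4724, 0.2408, 0.0705]
tool_rot: [[0.922, 0.387, -0.001], [0.387, -0.922, -0.001], [-0.001, 0.0, -1.0]]
force: [-0.2, 0.2, -0.8]
opening: 0.327
finger_force: 9.0
```

>>> apply_moves(rows=[[[0.348,0,0,0,0,0,0],[0.348,0,0,0,0,0,0],[0.348,0,0,0,0,0,0],[0.348,0,0,0,0,0,0]]])

```text
time_s: 14.77
position: [0.473, 0.2411, 0.0715]
tool_rot: [[0.922, 0.386, 0.0], [0.386, -0.922, 0.0], [0.0, -0.0, -1.0]]
force: [0.3, 0.3, -0.6]
opening: 0.324
finger_force: 9.0
```

Run:
```python
from h import *; import pickle
W=[];S=[]
for i in range(6):
    im,k=cam("wrist");W.append(im.astype(float)); im2,k2=cam("scene");S.append(im2.astype(float))
pickle.dump(k,open("w6.pkl","wb")); s=env.state(); print(s["position"],s["opening"],s["finger_force"],s["time_s"],s["force"])
u,v=proj(k2,np.array([.5385,.2688,.065])); print(u,v,proj(k2,np.array([.5385,.2688,.069])))
u0,v0=int(u)-25,int(v)-14; print(u0,v0)
w=np.mean(W,0);sc=np.mean(S,0)
a=cv2.resize(w[85:145,272:372].astype(np.uint8),None,fx=7,fy=7,interpolation=cv2.INTER_CUBIC)
b=cv2.resize(np.clip(sc[v0:v0+22,u0:u0+50]*1.4,0,255).astype(np.uint8),None,fx=8,fy=8,interpolation=cv2.INTER_CUBIC)
c=np.zeros((b.shape[0],700,3),np.uint8);c[:,:b.shape[1]]=b
cv2.imwrite("pics/w6.png",np.vstack([a,c]))
```

```text
[0.47273529 0.24114253 0.07123891] 0.32595946208615867 9.002948105335236 15.3667 [-0.26661036 -0.51739188 -0.02430177]
432.93578562835916 185.00772395351635 (np.float64(433.1810137779979), np.float64(183.80444560505552))
407 171
```

View pics/w6.png

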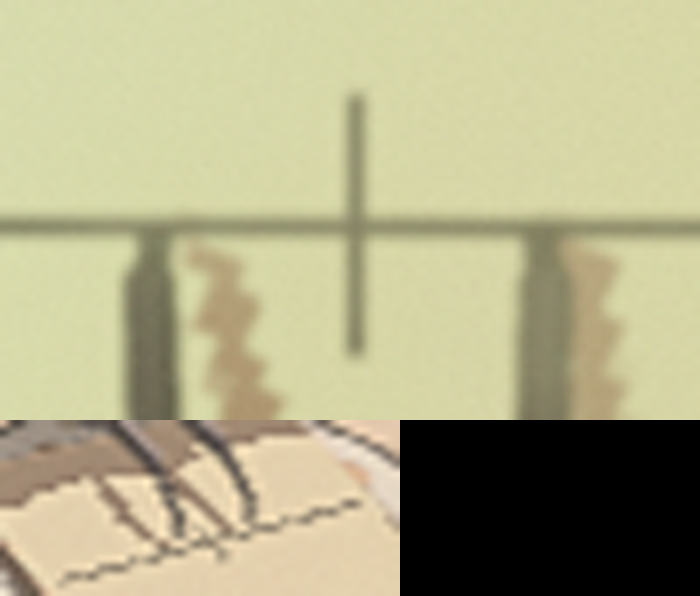

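The wrist view shows the tips at (154,230) and (543,230), with their mid at x≈348.5 against the cross at 356, so about 0.5 mm left and 0.5 mm short. The line is parallel, and the scene inset shows the tips a few mm above the tile. I'll make a final nudge and settle.

>>> apply_moves(rows=[[[0.348,0.3,-0.1,0,0,0,0],[0.348,0.7,-0.3,0,0,0,0],[0.348,0.7,-0.3,0,0,0,0],[0.348,0.7,-0.3,0,0,0,0],[0.348,0.7,-0.3,0,0,0,0]]])

```text
time_s: 15.78
position: [0.4735, 0.2408, 0.0713]
tool_rot: [[0.922, 0.386, 0.0], [0.386, -0.922, -0.0], [0.0, 0.0, -1.0]]
force: [0.0, 1.1, -0.2]
opening: 0.329
finger_force: 9.0
```

>>> apply_moves(rows=[[[0.348,0,0,0,0,0,0],[0.348,0,0,0,0,0,0],[0.348,0,0,0,0,0,0],[0.348,0,0,0,0,0,0],[0.348,0,0,0,0,0,0]]])

```text
time_s: 16.2
position: [0.4734, 0.2408, 0.0712]
tool_rot: [[0.922, 0.386, -0.0], [0.386, -0.922, -0.0], [-0.0, 0.0, -1.0]]
force: [-0.3, 0.3, -0.9]
opening: 0.329
finger_force: 9.0
```

>>> apply_moves(rows=[[[0.348,0,0,0,0,0,0],[0.348,0,0,0,0,0,0],[0.348,0,0,0,0,0,0],[0.348,0,0,0,0,0,0],[0.348,0,0,0,0,0,0]]])

```text
time_s: 16.62
position: [0.4734, 0.2408, 0.0712]
tool_rot: [[0.922, 0.386, 0.0], [0.386, -0.922, -0.0], [0.0, 0.0, -1.0]]
force: [1.0, 0.1, -1.0]
opening: 0.323
finger_force: 9.0
```

Run:
```python
from h import *
W=[]
for i in range(6):
    im,k=cam("wrist");W.append(im.astype(float))
s=env.state(); print(s["position"],s["opening"],s["finger_force"],s["time_s"])
cv2.imwrite("pics/w7.png",cv2.resize(np.mean(W,0)[85:145,272:372].astype(np.uint8),None,fx=8,fy=8,interpolation=cv2.INTER_CUBIC))
```

```text
[0.4734015  0.24079273 0.07121562] 0.32585197277378974 9.00295838713646 16.9167
```

View pics/w7.png

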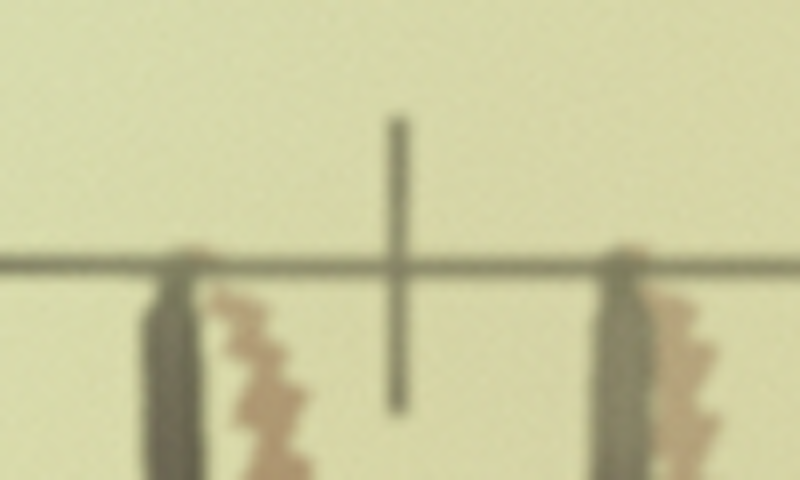

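Both tip ends now sit on the line at x≈177 and 621 (mid 399), with the cross at 398, so they are centred and steady.

```bash
python3 -c "
from cell import env
print(env.hand_in())"
```

```text
the job is handed in; nothing more can be done
None
```

The job is handed in at about 17 s. The dividers were set to the tick width (about 27 mm, matched to within roughly 0.5 mm by camera), held over the card for about 3 s, and are now held steady at that width about 4 mm above the tile's pencil line, centred on the cross.

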